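# Load the engraver's tray and square the die in its corner

### The arm

A 7-joint arm with a two-finger parallel gripper is mounted at the origin on the work surface. World frame = base frame: x ahead of the robot, y to its left, z up, the work surface at z = 0. Lengths are in m, angles in rad, forces in N, time in s.
With the tool pointing down it reaches from about 0.4 to 0.85 m from the base axis. Payload 10.4 kg.
Tool frame: the origin (TCP) lies at the very end of the fingers, on their centre line; the grasp point (between the pads) lies 19 mm behind it (grip_point_offset is the distance from the TCP to the grasp point, in m); z points along the fingers, y is the line along which they close (so a half turn about z gives the same grasp; the last joint's range is limited). The gripper opens to 87 mm and grips with 3 to 60 N. Pads are 19 mm wide; open, the fingers measure 117 mm over their backs; the gripper's body (75 mm by 190 mm) begins 51 mm behind the grasp point.
Start: joints at [1.182, 0.332, -0.065, 1.46, 0.022, 1.35, -0.088], TCP at [0.224, -0.584, 0.19] pointing down, gripper open.
Joint ranges: [-2.6, 2.6], [-0.5, 2.12], [-1.47, 1.34], [0.16, 2.42], [-1.27, 4.41], [0.06, 2.06], [-2.6, 2.6]. Speed limits (rad/s): [2.22, 2.22, 2.79, 2.79, 3.14, 3.14, 3.14].

### API

Orientations are given as a unit quaternion [x, y, z, w].
In Python, from bench import * gives the robot as it stands.
- The arm moves only by the tool play_rows, never from a script. Its argument "increments" is text: rows parted by semicolons, each of 7 numbers parted by spaces: the turn, a rotation vector about the tool's x, y, z in rad, then the shift along the tool's x, y, z in m, then the opening, from 0 (shut) to 1 (fully open). A call has 1 to 8 rows; each row is the pose to reach, as a shift and turn from the pose commanded when the call began, along the tool's axes at that moment; what a row does not reach only later rows make up. A row lasts 1/10 s, in which the tool goes at most 50 mm and 8.59 degrees, less where a joint would pass 70% of its speed; a pose out of reach is approached as far as the arm can. A call with a gripper value outside its range is refused whole. The fingers move at their own pace and stop on an object; "grip_force" is the grip in N (left out, the last holds). Time passes only in rows, so rows that repeat a pose let the fingers close. It gives the time, the measured TCP pose, the force, the opening and the grip force at its end, in the units of the state.
- read_state(): the state, without advancing time (a new reading comes with each control period).
- camera(name): name is "scene" or "side" or "wrist"; returns a dict with "color" (480x640x3 uint8, red, green, blue), "fx", "fy", "cx", "cy" (pixels), "camera_from_world" (4x4, takes a point from world to camera coordinates); the wrist camera has in their place "mount" (4x4, takes a point from camera to tool coordinates, whose origin is the TCP and whose axes are the flange's). Camera axes: x right, y down, z forward; pixel columns grow to the right and rows downward; lengths in m; the calibration is good to about 2 mm. The wrist camera is an equidistant fisheye: a pixel r from the principal point sees the ray r / f radians off the axis. A picture is of the moment at which its call begins: read the wrist's pose just before it. There is no depth.
- close_job(): hands the job in; it is judged then, once.
The state is a dict: "time": time; "joint_positions": joint angles; "joint_vel": joint speeds; "joint_torque": joint torques, N m; "ee_pos": TCP position; "eef_rot": TCP orientation; "ft_force": force on the tool from outside, world axes, zero at the start; "torque": the same for the moment, N m; "width": finger opening in m; "grip_force": force on a finger pad.
Only numpy, scipy, OpenCV 4.12 (cv2) and the standard library are available. Lean on these libraries where they do the work, as an engineer would, in place of code of your own. Each camera call takes 0.05 s, during which the arm holds its last target. There are 200 camera calls.

### The job

On the jeweller's bench, slide the aluminium tray, with the brass die on it, through the flared mouth of the engraver's slide bed, under the lips of the rails, until the tray is fully home against the end block. Then press the die flat and square into the tray's corner, firmly against both dark steel stops at once, and finish while still holding it pressed there: do not let go. Leave the hammer, the jar and the steel doming block where they are.

Things in the scene. Friction and masses are not known exactly. Their poses are not given: they have to be found in the camera images.
- bed: Engraver's slide bed fixed on the bench, a U open at its -x end, no floor. Origin on the bench where the tray's origin lies when home; x = slide-in direction (roughly robot's left), z up. Two rails, x -75 to 85 mm, 15 mm high, channel 134 mm wide; steel lips at 10 to 15 mm height overhang it 8 mm each side. End block face at x = 80, 22 mm high.
- bed_mouth (a point): Point on the bench at the middle of the channel's mouth, bed x = -75 mm; axes as the bed's. From here two blue guides, 15 mm high, without lips, flare outward by 0.4 rad each to bed x = -122 mm.
- bed_end (a point): Point on the bench in the middle of the end block's face, bed x = 80 mm; axes as the bed's. Behind the block, at bed x 96 to 206 mm, is a blue housing 45 mm high (57 mm at its knob).
- tray: Loose aluminium tray, plate 160 (x) x 130 (y) x 8 mm, 0.5 kg. Origin at the centre of its underside; its +x end enters the bed first. Two dark steel stops, 12 mm high on the plate (20 mm above bench), make a corner at +x, -y: stop faces at x = 64 and y = -44 mm. Starts outside the mouth, up to 25 mm off the centre line and 0.18 rad askew to the bed.
- tray_grip (a point): Middle of the top of the tray's red upright grip, at tray x = -70, y = 0, z = 60 mm; axes as the tray's. The grip is 14 mm thick (x), 50 mm wide (y), and stands on the plate, 8 to 60 mm above the bench.
- end_stop: Dark steel bar fixed to the tray, 12 x 94 x 12 mm; origin at the centre of its underside, at x = 70, y = -7, z = 8 mm of the tray, axes as the tray's. Its face towards tray -x (tray x = 64 mm) is the stop.
- side_stop: Dark steel bar fixed to the tray, 74 x 10 x 12 mm; origin at the centre of its underside, at x = 27, y = -49, z = 8 mm of the tray, axes as the tray's. Its face towards tray +y (tray y = -44 mm) is the stop.
- die: Loose brass stamping die, about 0.4 kg: shoe 50 (x) x 44 (y) x 14 mm, with a square shank 20 x 20 mm standing 40 mm up from its middle (top 54 mm above the underside). Origin at the centre of the underside, z up. Oiled, slides easily. Starts loose on the tray, clear of both stops, turned up to 0.3 rad to it. Seated in the corner, square, its origin is at tray x = 39, y = -22, z = 8 mm.
- hammer: Bystander: hammer lying on the bench, 220 mm long, origin at its underside near the middle.
- jar: Bystander: small closed jar, 56 mm across, 65 mm high, origin at the centre of its underside.
- doming: Bystander: steel doming block, a 50 mm cube, origin at the centre of its underside.
There are look-alikes about, which are no part of the job. Several things look just like the tray: the one meant starts farthest to the robot's left.

How it is judged:
On the way, in this order (a step that is already met when the one before it is completed fails the run):
1. the tray is fully home in the bed with the die standing on it (x of tray in the frame of bed above -0.004 m and y of tray in the frame of bed between -0.005 and 0.005 m and z of tray in the frame of bed below 0.004 m and angle between the x axis of tray and the x axis of bed, either way round below 0.06 rad and z of die in the frame of tray between 0.004 and 0.012 m and angle between die's own z axis and vertical below 0.08 rad and x of die in the frame of tray between -0.06 and 0.06 m and y of die in the frame of tray between -0.05 and 0.05 m), for 0.2 s.
2. then the robot presses the die square against both stops at once (x of tray in the frame of bed above -0.004 m and y of tray in the frame of bed between -0.005 and 0.005 m and z of tray in the frame of bed below 0.004 m and angle between the x axis of tray and the x axis of bed, either way round below 0.06 rad and z of die in the frame of tray between 0.004 and 0.012 m and angle between die's own z axis and vertical below 0.08 rad and contact force between die and end_stop above 1.5 N and contact force between die and side_stop above 1.5 N and contact force between the fingers and die above 1.5 N and angle between the x axis of die and the x axis of tray, either way round below 0.06 rad and x of die in the frame of tray above 0.036 m and y of die in the frame of tray below -0.019 m), for 0.2 s.
At the end, for the whole second after the job is handed in: Tray home and flat: within 4 mm of the end block, 5 mm sideways, 0.06 rad. Die flat on it in the corner: within 3 mm of both stops, 0.06 rad of square, pressed with over 1.5 N against each stop, the fingers still on it (over 1.5 N), all at rest (all of step 2 and linear speed of each of die, tray below 0.02 m/s); the arm keeps its last pose, push and grip.
It fails at once if the hammer is moved by more than 20 mm (distance of hammer from where it was at the start of the episode above 0.02 m).
It fails at once if the jar is moved by more than 20 mm (distance of jar from where it was at the start of the episode above 0.02 m).
It fails at once if the doming block is moved by more than 20 mm (distance of doming from where it was at the start of the episode above 0.02 m).
It also fails if it takes over 64 s, if anything falls off the work surface, if the arm or the gripper's body presses on something with over 40 N, if the wrist force passes 120 N, or if a joint passes its speed limit or range.

## Working session

There is one attempt and no reset: what is moved stays moved. The work goes in short steps, Python scripts to look and compute and a tool call to move; the robot and the scene stay as the last step left them, time stands still between calls to the robot, and variables do not carry over. Pictures are saved under pics/ and viewed, at most 10 in all, crops included, and the job is handed in when it is done.

Besides the shell and the picture viewer there is one more tool, called after "Call:" as name(argument=value, ...) on one line, values as JSON. play_rows: Moves the arm, as the interface text tells. Its arguments: {"type":"object","properties":{"increments":{"type":"string"},"grip_force":{"type":"number"}},"required":["increments"]}

```bash
ls; mkdir -p pics; python3 - <<'E'
from bench import *
import cv2,numpy as np,json,pickle
s=read_state();print(s)
o={}
for n in("scene","side"):
    c=camera(n);o[n]=c;cv2.imwrite(f"pics/{n}0.png",c["color"][:,:,::-1])
    print(n,c["fx"],c["fy"],c["cx"],c["cy"],np.round(c["camera_from_world"],4).tolist())
pickle.dump(o,open("c0.pkl","wb"))
E
```

```text
pics
{'time': 0.0, 'joint_positions': array([ 1.18240344,  0.33289762, -0.06468614,  1.4609515 ,  0.02162118,
        1.34992702, -0.08845824]), 'joint_vel': array([-0.00036318, -0.00206871,  0.00059481, -0.00239209, -0.00072973,
        0.00034727, -0.00124483]), 'joint_torque': array([-7.21642245e-04, -6.23248672e+01,  2.41085660e-02, -3.89904284e+01,
       -6.12974307e-02,  3.96393193e-02,  2.10000726e-04]), 'ee_pos': array([ 0.22337076, -0.58323866,  0.18933302]), 'eef_rot': array([ 9.83315787e-01,  1.81905221e-01, -1.81784743e-04, -7.21147408e-04]), 'ft_force': array([-0.2374674 ,  0.06377321, -0.20287273]), 'torque': array([-0.01778144, -0.00549769, -0.00928801]), 'grip_force': 0.0, 'width': 0.08709145439473889}
scene 437.4535968469209 437.4535968469209 315.515701648274 233.88217487592115 [[0.2694, 0.963, 0.0104, -0.1001], [0.5441, -0.1433, -0.8267, -0.2537], [-0.7946, 0.2283, -0.5626, 1.3547], [0.0, 0.0, 0.0, 1.0]]
side 466.57683682629215 466.57683682629215 318.9254616359158 240.42758991822478 [[0.9963, -0.0858, 0.0104, -0.5653], [-0.0431, -0.5973, -0.8008, 0.0453], [0.0749, 0.7974, -0.5988, 1.0817], [0.0, 0.0, 0.0, 1.0]]
```

View pics/scene0.png

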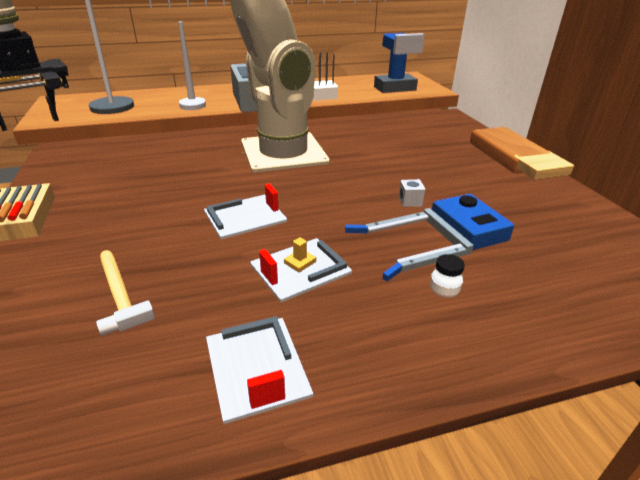

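View pics/side0.png

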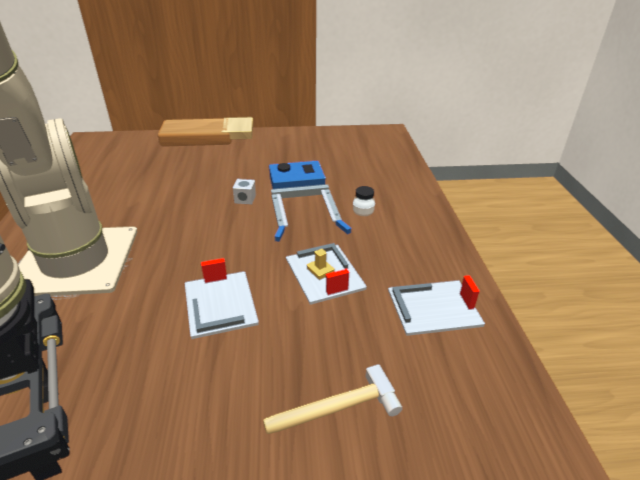

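Look-alike trays, in scene pixels: (245,213), (300,265) and (258,365). The camera's right is robot +y, and (300,265) is farthest right and carries the die, so that is the one meant. I'll measure it and confirm it in a crop.

```bash
cat > h.py <<'E'
import numpy as np,cv2,pickle
def ray(c,px):
    T=np.array(c["camera_from_world"]);R=T[:3,:3];t=T[:3,3]
    d=R.T@np.array([(px[0]-c["cx"])/c["fx"],(px[1]-c["cy"])/c["fy"],1]);return -R.T@t,d/np.linalg.norm(d)
def onz(c,px,z):
    o,d=ray(c,px);return o+d*(z-o[2])/d[2]
def tri(c1,p1,c2,p2):
    o1,d1=ray(c1,p1);o2,d2=ray(c2,p2)
    s=np.linalg.lstsq(np.c_[d1,-d2],o2-o1,rcond=None)[0]
    a,b=o1+s[0]*d1,o2+s[1]*d2;return (a+b)/2,np.linalg.norm(a-b)
def masks(im):
    h=cv2.cvtColor(im,cv2.COLOR_RGB2HSV);H,S,V=cv2.split(h)
    return dict(red=((H<6)|(H>174))&(S>180)&(V>90),brass=(H>17)&(H<32)&(S>150)&(V>90),
      blue=(H>100)&(H<125)&(S>150)&(V>60),white=(S<60)&(V>150))
def blobs(m,amin=60):
    n,l,st,ce=cv2.connectedComponentsWithStats(m.astype(np.uint8))
    return [(l==i,st[i],ce[i]) for i in range(1,n) if st[i][4]>=amin]
E
python3 - <<'E'
from h import *
o=pickle.load(open("c0.pkl","rb"))
for n,(x0,y0,w,h) in dict(scene=(235,175,290,135),side=(225,150,180,160)).items():
    c=o[n];im=c["color"]
    for k,m in masks(im).items():
        for b,st,ce in blobs(m,40):
            if x0<ce[0]<x0+w and y0<ce[1]<y0+h:
                cs=cv2.findContours(b.astype(np.uint8),0,2)[0][0]
                ap=cv2.approxPolyDP(cs,2.0,True)[:,0]
                print(n,k,st[4],np.round(ce,1),ap.tolist())
    f=2.7 if n=="scene" else 3.6
    cv2.imwrite(f"pics/{n}_crop.png",cv2.resize(im[y0:y0+h,x0:x0+w,::-1],None,fx=f,fy=f,interpolation=cv2.INTER_CUBIC))
E
```

```text
scene red 261 [271.5 196.1] [[268, 183], [265, 184], [267, 202], [275, 210], [278, 207], [277, 191]]
scene red 402 [268.  265.6] [[259, 250], [262, 271], [274, 283], [275, 262], [265, 249]]
scene brass 92 [299.8 242.1] [[299, 237], [293, 242], [301, 248], [305, 246], [305, 240]]
scene brass 288 [300. 260.] [[315, 258], [303, 249], [301, 250], [305, 254], [301, 256], [305, 257], [299, 260], [293, 254], [286, 258], [285, 262], [297, 269], [302, 266], [303, 268], [307, 263], [307, 266]]
scene blue 2179 [474.  221.1] [[434, 202], [433, 209], [474, 244], [473, 248], [509, 238], [513, 225], [470, 194], [466, 195], [477, 200], [471, 207], [459, 203], [461, 196]]
scene blue 143 [355.7 228.2] [[346, 225], [346, 231], [366, 231], [365, 226]]
scene blue 157 [392. 271.] [[400, 264], [397, 263], [384, 272], [384, 278], [387, 279], [400, 269]]
scene white 185 [412.4 184.5] [[401, 180], [406, 190], [424, 189], [419, 179]]
scene white 1726 [246.  215.9] [[286, 219], [279, 210], [272, 211], [265, 202], [264, 194], [243, 199], [240, 205], [216, 210], [215, 213], [224, 227], [219, 230], [204, 209], [22
[... 1444 characters left out ...]
7] [[233, 188], [250, 189], [254, 180], [238, 178]]
side white 179 [299.7 188.1] [[328, 185], [271, 191]]
side white 295 [330.7 204.8] [[321, 190], [332, 220], [341, 219], [329, 190]]
side white 293 [279.6 209.6] [[273, 194], [278, 223], [287, 225], [280, 194]]
side white 289 [363.6 205.7] [[354, 198], [353, 205], [357, 212], [367, 214], [372, 211], [373, 199]]
side white 1446 [320.8 277.1] [[338, 245], [335, 247], [348, 264], [349, 285], [347, 290], [330, 295], [325, 291], [325, 278], [318, 279], [306, 268], [306, 264], [314, 260], [314, 255], [300, 258], [296, 254], [286, 256], [309, 301], [366, 286]]
side white 214 [333.4 260.6] [[327, 251], [326, 261], [334, 270], [342, 269], [331, 250]]
```

View pics/scene_crop.png

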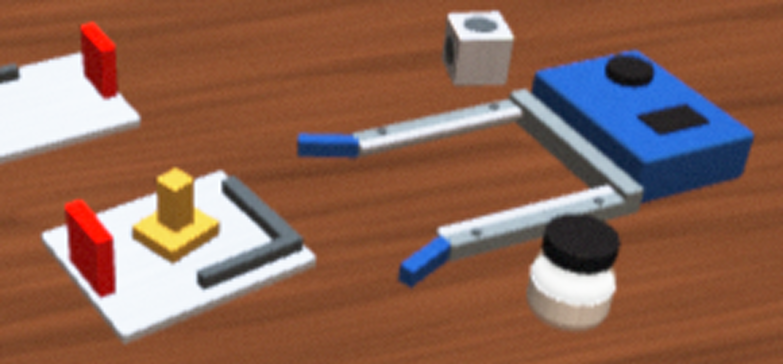

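View pics/side_crop.png

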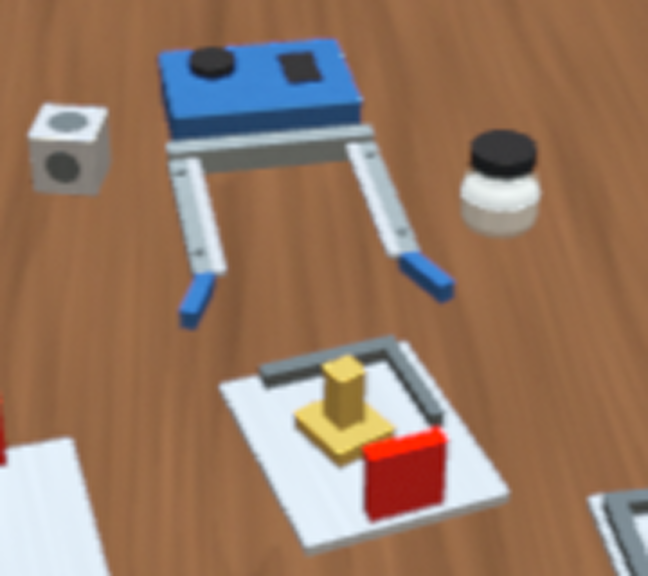

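The crop confirms it: the tray with the die is at scene (300,265), with its stops toward the bed. The bed opens toward it, with guide tips at scene about (347,228) and (386,276). Next I triangulate corners read from the two crops.

```bash
python3 - <<'E'
from h import *
o=pickle.load(open("c0.pkl","rb"));S,D=o["scene"],o["side"]
sc=lambda x,y:(235+x/2.7,175+y/2.7); sd=lambda x,y:(225+x/3.6,150+y/3.6)
P={}
pts=dict(c_mp=((43,236),(220+88,548)),c_mm=((125,335),(508,492)),c_pm=((315,258),(405,342)),c_pp=((222,172),(220,386)),
 shank=((174,180),(344,370)),
 blk_l=((513,97),(168,157)),blk_r=((625,204),(373,135)),
 lipL_m=((358,143),(222,270)),lipR_m=((440,232),(400,250)))
for k,(a,b) in pts.items():
    p,e=tri(S,sc(*a),D,sd(*b));P[k]=p;print(k,np.round(p,4),"gap",round(e,4))
print("edges",[round(np.linalg.norm(P[a][:2]-P[b][:2]),4) for a,b in [("c_mp","c_mm"),("c_mm","c_pm"),("c_pm","c_pp"),("c_pp","c_mp")]])
q={k:(onz(S,sc(*pts[k][0]),.008)+onz(D,sd(*pts[k][1]),.008))/2 for k in pts if k[0]=="c"}
ctr=sum(q.values())/4; ax=(q["c_pp"]+q["c_pm"]-q["c_mp"]-q["c_mm"])/2
print("tray",ctr,np.arctan2(ax[1],ax[0]),np.linalg.norm(ax))
# grip top: side camera red-blob
print("grip pred",ctr+np.r_[-.07*ax[:2]/np.linalg.norm(ax[:2]),.052])
print("grip tri",tri(S,sc(87,212),D,sd(405,444)))
for n,a,z in [("block l",(168,157),.022),("block r",(373,135),.022),("lipL far",(202,160),.015),("lipL m",(225,272),.015),("lipR far",(348,148),.015),("lipR m",(393,255),.015)]:
    print("side",n,onz(D,sd(*a),z))
for n,a,z in [("block l",(513,97),.022),("block r",(625,204),.022),("tip L",(298,137),.015),("tip R",(403,266),.015)]: print("scene",n,onz(S,sc(*a),z))
for n,a,z in [("tip L",(190,312),.015),("tip R",(440,290),.015)]: print("side",n,onz(D,sd(*a),z))
print("jar",onz(S,sc(570,310),0),onz(D,sd(500,215),0),"dome",onz(S,sc(480,75),0))
E
```

```text
c_mp [ 0.5335 -0.1821  0.0042] gap 0.003
c_mm [ 0.6569 -0.1452  0.0057] gap 0.0026
c_pm [0.6126 0.0063 0.0062] gap 0.0021
c_pp [ 0.4872 -0.0292  0.0046] gap 0.0028
shank [ 0.5624 -0.0871  0.0588] gap 0.0022
blk_l [0.4554 0.2462 0.0141] gap 0.0039
blk_r [0.618  0.2597 0.0149] gap 0.0042
lipL_m [0.4924 0.0857 0.0166] gap 0.0031
lipR_m [0.6198 0.1012 0.0165] gap 0.0027
edges [np.float64(0.1288), np.float64(0.1579), np.float64(0.1303), np.float64(0.1598)]
tray [ 0.57355308 -0.089915    0.008     ] 1.8606724360618079 0.1584899524347908
grip pred [ 0.59356142 -0.15699455  0.06      ]
grip tri (array([ 0.59021716, -0.15713496,  0.060919  ]), np.float64(0.00690288494280858))
side block l [0.45626373 0.22934441 0.022     ]
side block r [0.61629458 0.25162613 0.022     ]
side lipL far [0.48207356 0.23474206 0.015     ]
side lipL m [0.49491738 0.08272075 0.015     ]
side lipR far [0.59612645 0.24495842 0.015     ]
side lipR m [0.61466708 0.09533056 0.015     ]
scene block l [0.46407173 0.24129655 0.022     ]
scene block r [0.62871947 0.25039597 0.022     ]
scene tip L [0.46674848 0.04308849 0.015     ]
scene tip R [0.64623355 0.06123792 0.015     ]
side tip L [0.46978247 0.03714508 0.015     ]
side tip R [0.64230594 0.05046021 0.015     ]
jar [0.70518125 0.16465762 0.        ] [0.70401813 0.16441858 0.        ] dome [0.38800915 0.25024885 0.        ]
```

```bash
cat > go.py <<'E'
# usage: go.py x y z yaw_of_tool_y  -> row from the measured pose
import sys;from bench import *;from scipy.spatial.transform import Rotation as R;import numpy as np
x,y,z,a=map(float,sys.argv[1:5]);s=read_state()
Q=R.from_quat(s["eef_rot"]);M=Q.as_matrix()
ty=np.array([np.cos(a),np.sin(a),0])
if abs(ty@M[:,1])>.05 and ty@M[:,1]<0: ty=-ty
tz=np.array([0,0,-1.]);G=R.from_matrix(np.c_[np.cross(ty,tz),ty,tz])
print("row",np.round((Q.inv()*G).as_rotvec(),4),np.round(M.T@(np.array([x,y,z])-s["ee_pos"]),4))
print("tcp",np.round(s["ee_pos"],4),"yaw_y",np.arctan2(M[1,1],M[0,1]).round(4),"F",np.round(s["ft_force"],2),"w",round(s["width"],4),"t",round(s["time"],2),"j",np.round(s["joint_positions"],2))
E
python3 go.py .5925 -.157 .13 .29
```

```text
row [-1.000e-03 -8.000e-04 -1.495e+00] [ 0.4972 -0.266   0.0597]
tcp [ 0.2234 -0.5833  0.1895] yaw_y -1.205 F [-0.22  0.4   0.03] w 0.0872 t 0.1 j [ 1.18  0.33 -0.06  1.46  0.02  1.35 -0.09]
```

Call:
play_rows(increments="0 0 -0.12 0.04 -0.02 0.005 1;0 0 -0.25 0.08 -0.043 0.01 1;0 0 -0.37 0.12 -0.064 0.015 1;0 0 -0.5 0.16 -0.086 0.02 1;0 0 -0.62 0.20 -0.107 0.025 1;0 0 -0.75 0.24 -0.128 0.03 1;0 0 -0.87 0.28 -0.15 0.035 1;0 0 -1.0 0.32 -0.171 0.04 1")

```text
time: 0.9
ee_pos: [0.462, -0.3079, 0.1498]
eef_rot: [0.774, 0.633, -0.0, -0.0]
ft_force: [0.9, -1.0, -0.2]
width: 0.0869
grip_force: 0.0
```

```bash
python3 go.py .5925 -.157 .13 .29
```

```text
row [-2.000e-04  1.000e-04 -4.901e-01] [0.1738 0.0979 0.0198]
tcp [ 0.462  -0.3079  0.1498] yaw_y -0.2001 F [ 0.9  -1.03 -0.22] w 0.0869 t 0.9 j [ 0.86  0.23 -0.4   1.69  0.1   1.24  0.23]
```

Call:
play_rows(increments="0 0 -0.1 0.04 0.022 0.004 1;0 0 -0.2 0.075 0.042 0.008 1;0 0 -0.3 0.11 0.062 0.012 1;0 0 -0.4 0.145 0.082 0.016 1;0 0 -0.49 0.174 0.098 0.02 1;0 0 -0.49 0.174 0.098 0.02 1;0 0 -0.49 0.174 0.098 0.02 1")

```text
time: 1.6
ee_pos: [0.5925, -0.1583, 0.1295]
eef_rot: [0.599, 0.801, -0.0, -0.001]
ft_force: [-0.5, -0.3, -0.5]
width: 0.087
grip_force: 0.0
```

```bash
python3 go.py .5925 -.157 .13 .29;python3 - <<'E'
from bench import *
import cv2,numpy as np,pickle
s=read_state();c=camera("wrist");pickle.dump((s,c),open("w1.pkl","wb"))
cv2.imwrite("pics/w1.png",c["color"][:,:,::-1]);print(c["fx"],c["cx"],c["cy"],np.round(c["mount"],4).tolist())
E
```

```text
row [-0.0009 -0.0008 -0.0038] [ 0.0013  0.0003 -0.0005]
tcp [ 0.5925 -0.1583  0.1295] yaw_y 0.2862 F [-0.52 -0.27 -0.51] w 0.087 t 1.6 j [ 0.62  0.4  -0.55  1.55  0.21  1.25  0.32]
371.64829954431775 316.82099800344736 235.1751652388633 [[-0.0013, -0.9538, -0.3004, 0.0823], [1.0, -0.0015, 0.0003, -0.0003], [-0.0007, -0.3004, 0.9538, -0.1942], [0.0, 0.0, 0.0, 1.0]]
```

View pics/w1.png

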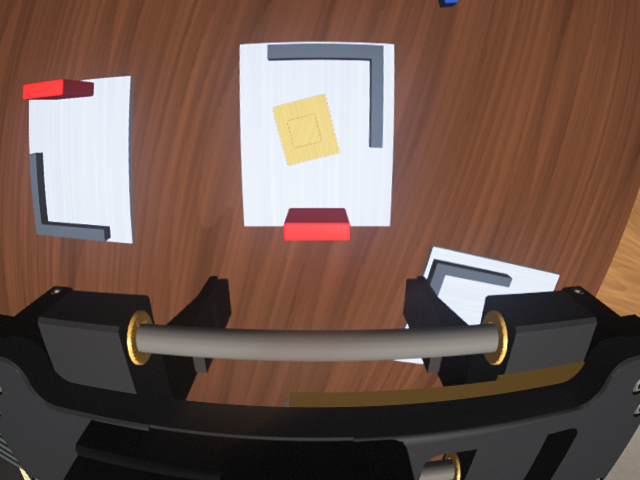

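```bash
cat >> h.py <<'E'
from scipy.spatial.transform import Rotation as Rot
def wray(s,c,px):
    u=np.array([px[0]-c["cx"],px[1]-c["cy"]]);r=np.linalg.norm(u);th=r/c["fx"]
    d=np.r_[np.sin(th)*u/max(r,1e-9),np.cos(th)]
    M=np.array(c["mount"]);Q=Rot.from_quat(s["eef_rot"]).as_matrix()
    return s["ee_pos"]+Q@M[:3,3],Q@M[:3,:3]@d
def wz(s,c,px,z):
    o,d=wray(s,c,px);return o+d*(z-o[2])/d[2]
E
python3 - <<'E'
from h import *
s,c=pickle.load(open("w1.pkl","rb"))
print("grip top",wz(s,c,(317,231),.06),"ends",wz(s,c,(284,231),.06),wz(s,c,(350,231),.06))
q=[wz(s,c,p,.008) for p in [(239,44),(394,43),(390,226),(244,226)]]
print(np.round(q,4));print("ctr",sum(q)/4);ax=(q[0]+q[1]-q[2]-q[3])/2;print("yaw",np.arctan2(ax[1],ax[0]),np.linalg.norm(ax),np.linalg.norm(q[2]-q[3]))
print("shank top",wz(s,c,(304,131),.062)); # height from 2 views
o=pickle.load(open("c0.pkl","rb"))["scene"]
def t2(o1,d1,o2,d2):
    k=np.linalg.lstsq(np.c_[d1,-d2],o2-o1,rcond=None)[0];return o1+k[0]*d1,o2+k[1]*d2
print("shank 2view",t2(*wray(s,c,(304,131)),*ray(o,(235+174/2.7,175+180/2.7))))
print("grip 2view",t2(*wray(s,c,(317,231)),*ray(o,(235+87/2.7,175+212/2.7))))
E
```

```text
grip top [ 0.59163167 -0.15584539  0.06      ] ends [ 0.56809767 -0.16273055  0.06      ] [ 0.61516195 -0.14894355  0.06      ]
[[ 0.4866 -0.0311  0.008 ]
 [ 0.6117  0.0065  0.008 ]
 [ 0.6574 -0.148   0.008 ]
 [ 0.532  -0.1847  0.008 ]]
ctr [ 0.57194011 -0.08932566  0.008     ]
yaw 1.8584267089914162 0.16068241558616683 0.13069034533752127
shank top [ 0.56234083 -0.08802413  0.062     ]
shank 2view (array([ 0.56229169, -0.08808534,  0.0601227 ]), array([ 0.56267901, -0.08664219,  0.0600655 ]))
grip 2view (array([ 0.5912384 , -0.15450733,  0.06462103]), array([ 0.59098297, -0.15525801,  0.06481666]))
```

Call:
play_rows(increments="0 0 0 0.002 0 0.03 1;0 0 0 0.002 0 0.06 1;0 0 0 0.002 0 0.09 1;0 0 0 0.002 0 0.103 1;0 0 0 0.002 0 0.104 1;0 0 0 0.002 0 0.104 1")

```text
time: 2.25
ee_pos: [0.5925, -0.1579, 0.0273]
eef_rot: [0.6, 0.8, 0.0, 0.001]
ft_force: [0.2, -0.7, 0.5]
width: 0.087
grip_force: 0.0
```

Call:
play_rows(increments="0 0 0 0 0 0 0.5;0 0 0 0 0 0 0.4;0 0 0 0 0 0 0.3;0 0 0 0 0 0 0.3;0 0 0 0 0 0 0.3;0 0 0 0 0 0 0.3", grip_force=25)

```text
time: 2.85
ee_pos: [0.5922, -0.1572, 0.0262]
eef_rot: [0.599, 0.8, 0.0, 0.0]
ft_force: [-0.8, 1.0, 0.8]
width: 0.0486
grip_force: 25.0
```

```bash
python3 go.py .567 -.063 .0255 .11
```

```text
row [0.0002 0.0002 0.175 ] [0.0975 0.0023 0.0007]
tcp [ 0.5922 -0.1572  0.0262] yaw_y 0.285 F [-0.84  1.    0.79] w 0.0486 t 2.85 j [ 0.59  0.5  -0.52  1.65  0.28  1.07  0.28]
```

```bash
python3 go.py .5753 -.095 .0262 .11
```

```text
row [0.0002 0.0002 0.175 ] [0.0644 0.0013 0.    ]
tcp [ 0.5922 -0.1572  0.0262] yaw_y 0.285 F [-0.84  1.    0.79] w 0.0486 t 2.85 j [ 0.59  0.5  -0.52  1.65  0.28  1.07  0.28]
```

Call:
play_rows(increments="0 0 0.01 0.002 0 0 0.3;0 0 0.025 0.007 0 0 0.3;0 0 0.045 0.014 0 0 0.3;0 0 0.065 0.022 0 0 0.3;0 0 0.085 0.03 0 0 0.3;0 0 0.1 0.036 0 0 0.3;0 0 0.112 0.04 0.001 0 0.3;0 0 0.12 0.042 0.001 0 0.3")

```text
time: 3.65
ee_pos: [0.5811, -0.1161, 0.0262]
eef_rot: [0.647, 0.763, -0.0, 0.0]
ft_force: [-0.5, -3.7, 1.0]
width: 0.0482
grip_force: 25.0
```

Call:
play_rows(increments="0 0 0.01 0.005 0 0 0.3;0 0 0.025 0.011 0 0 0.3;0 0 0.04 0.016 0 0 0.3;0 0 0.05 0.02 0 0 0.3;0 0 0.055 0.022 0 0 0.3;0 0 0.055 0.022 0 0 0.3;0 0 0.055 0.022 0 0 0.3")

```text
time: 4.35
ee_pos: [0.5776, -0.0941, 0.0262]
eef_rot: [0.667, 0.745, 0.0, -0.0]
ft_force: [-1.4, -0.3, 1.9]
width: 0.0484
grip_force: 25.0
```

```bash
python3 go.py .5753 -.095 .0262 .11;python3 - <<'E'
from bench import *
import cv2,numpy as np,pickle
s=read_state();c=camera("wrist");pickle.dump((s,c),open("w2.pkl","wb"))
cv2.imwrite("pics/w2.png",c["color"][:,:,::-1])
E
```

```text
row [-0.     -0.0009  0.0006] [-0.0006 -0.0023 -0.    ]
tcp [ 0.5776 -0.0941  0.0262] yaw_y 0.1106 F [-1.43 -0.3   1.94] w 0.0484 t 4.35 j [ 0.51  0.44 -0.52  1.72  0.25  1.04  0.01]
```

View pics/w2.png

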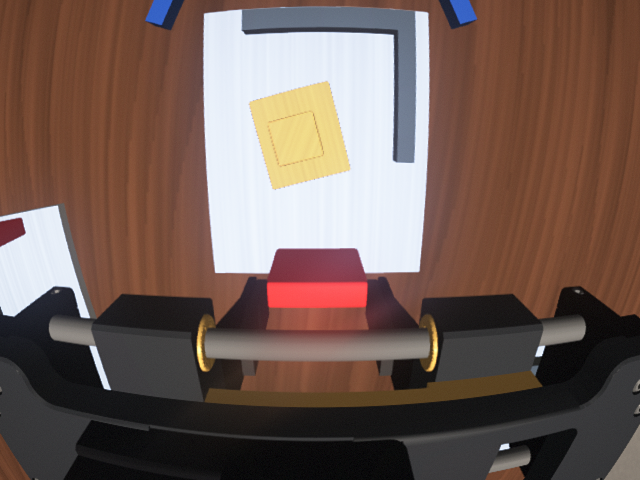

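Call:
play_rows(increments="0 0 0 0.003 -0.0006 0 0.3;0 0 0 0.009 -0.0012 0 0.3;0 0 0 0.016 -0.0018 0 0.3;0 0 0 0.023 -0.0023 0 0.3;0 0 0 0.030 -0.0023 0 0.3;0 0 0 0.036 -0.0023 0 0.3;0 0 0 0.040 -0.0023 0 0.3;0 0 0 0.042 -0.0023 0 0.3")

```text
time: 5.2
ee_pos: [0.5707, -0.0528, 0.0262]
eef_rot: [0.667, 0.745, -0.0, 0.0]
ft_force: [-0.0, -3.8, 2.4]
width: 0.0482
grip_force: 25.0
```

```bash
python3 go.py .5753 -.095 .0262 .11;python3 - <<'E'
from bench import *
import cv2,numpy as np,pickle
s=read_state();c=camera("wrist");pickle.dump((s,c),open("w3.pkl","wb"))
cv2.imwrite("pics/w3.png",cv2.resize(c["color"][:260,100:560,::-1],None,fx=1.7,fy=1.7))
E
```

```text
row [0.     0.0001 0.0006] [-0.0424 -0.0001 -0.    ]
tcp [ 0.5707 -0.0528  0.0262] yaw_y 0.1106 F [-0.   -3.84  2.45] w 0.0482 t 5.2 j [ 0.46  0.42 -0.54  1.76  0.25  1.03 -0.06]
```

View pics/w3.png

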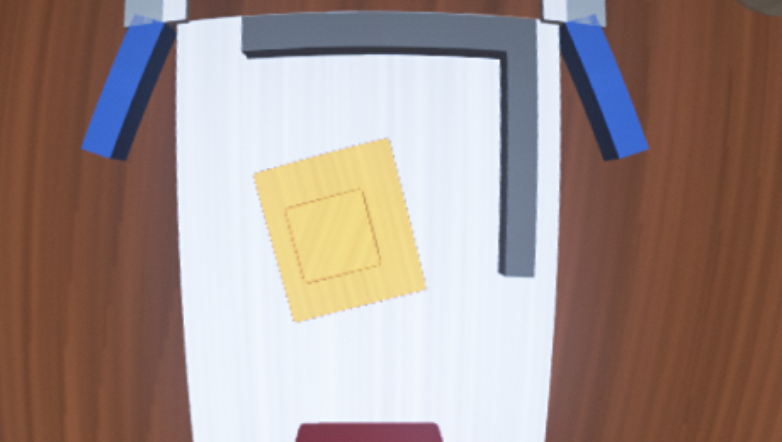

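The picture shows the tray entering the mouth centred. The guide tips, at crop (126,160) and (604,160), are level and symmetric about it.

Call:
play_rows(increments="0 0 0 0.003 0 0 0.3;0 0 0 0.009 0 0 0.3;0 0 0 0.016 0 0 0.3;0 0 0 0.023 0 0 0.3;0 0 0 0.030 0 0 0.3;0 0 0 0.036 0 0 0.3;0 0 0 0.040 0 0 0.3;0 0 0 0.042 0 0 0.3")

```text
time: 6.05
ee_pos: [0.566, -0.0111, 0.0262]
eef_rot: [0.667, 0.745, 0.0, 0.0]
ft_force: [0.8, -5.0, 1.9]
width: 0.048
grip_force: 25.0
```

```bash
python3 go.py .5707 -.0528 .0262 .11
```

```text
row [0.     0.     0.0006] [-0.042  0.    -0.   ]
tcp [ 0.566  -0.0111  0.0262] yaw_y 0.1106 F [ 0.85 -4.99  1.87] w 0.048 t 6.05 j [ 0.4   0.41 -0.56  1.77  0.25  1.03 -0.14]
```

Call:
play_rows(increments="0 0 0 0.003 0 0 0.3;0 0 0 0.009 0 0 0.3;0 0 0 0.016 0 0 0.3;0 0 0 0.023 0 0 0.3;0 0 0 0.030 0 0 0.3;0 0 0 0.036 0 0 0.3;0 0 0 0.040 0 0 0.3;0 0 0 0.042 0 0 0.3")

```text
time: 6.85
ee_pos: [0.5614, 0.0306, 0.0262]
eef_rot: [0.667, 0.745, -0.0, 0.0]
ft_force: [1.0, -3.6, 2.6]
width: 0.0484
grip_force: 25.0
```

```bash
python3 go.py .566 -.0111 .0262 .11;python3 - <<'E'
from bench import *
import cv2,numpy as np,pickle
s=read_state();c=camera("wrist");pickle.dump((s,c),open("w4.pkl","wb"))
cv2.imwrite("pics/w4.png",cv2.resize(c["color"][:260,100:560,::-1],None,fx=1.7,fy=1.7))
E
```

```text
row [0.     0.     0.0006] [-0.042 -0.    -0.   ]
tcp [0.5614 0.0306 0.0262] yaw_y 0.1106 F [ 0.97 -3.56  2.62] w 0.0484 t 6.85 j [ 0.35  0.41 -0.58  1.78  0.26  1.02 -0.22]
```

View pics/w4.png

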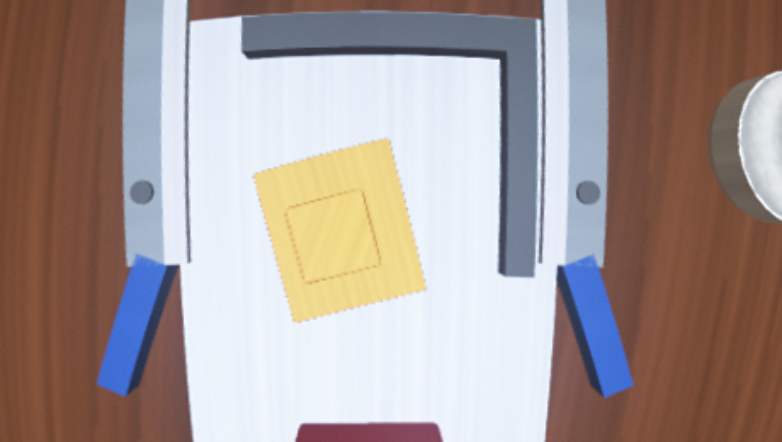

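Call:
play_rows(increments="0 0 0 0.003 0 0 0.3;0 0 0 0.010 0 0 0.3;0 0 0 0.019 0 0 0.3;0 0 0 0.028 0 0 0.3;0 0 0 0.036 0 0 0.3;0 0 0 0.044 0 0 0.3;0 0 0 0.049 0 0 0.3;0 0 0 0.052 0 0 0.3")

```text
time: 7.7
ee_pos: [0.5556, 0.0822, 0.0261]
eef_rot: [0.667, 0.745, -0.0, -0.0]
ft_force: [-1.6, -5.1, 3.7]
width: 0.0483
grip_force: 25.0
```

Call:
play_rows(increments="0 0 0 0.001 0 0 0.3;0 0 0 0.002 0 0 0.3;0 0 0 0.003 0 0 0.3;0 0 0 0.004 0 0 0.3;0 0 0 0.005 0 0 0.3;0 0 0 0.006 0 0 0.3;0 0 0 0.007 0 0 0.3;0 0 0 0.008 0 0 0.3")

```text
time: 8.5
ee_pos: [0.5549, 0.089, 0.0261]
eef_rot: [0.667, 0.745, -0.0, 0.0]
ft_force: [-0.9, -5.4, 4.0]
width: 0.0484
grip_force: 25.0
```

Call:
play_rows(increments="0 0 0 0.001 0 0 0.3;0 0 0 0.002 0 0 0.3;0 0 0 0.003 0 0 0.3;0 0 0 0.004 0 0 0.3;0 0 0 0.005 0 0 0.3;0 0 0 0.006 0 0 0.3;0 0 0 0.007 0 0 0.3;0 0 0 0.008 0 0 0.3")

```text
time: 9.3
ee_pos: [0.554, 0.0969, 0.0261]
eef_rot: [0.667, 0.745, -0.0, 0.0]
ft_force: [-1.0, -5.6, 4.7]
width: 0.048
grip_force: 25.0
```

Call:
play_rows(increments="0 0 0 0.001 0 0 0.3;0 0 0 0.002 0 0 0.3;0 0 0 0.003 0 0 0.3;0 0 0 0.004 0 0 0.3;0 0 0 0.005 0 0 0.3;0 0 0 0.005 0 0 0.3")

```text
time: 9.9
ee_pos: [0.5536, 0.0996, 0.0261]
eef_rot: [0.668, 0.744, -0.001, 0.001]
ft_force: [-0.8, -12.8, 6.5]
width: 0.048
grip_force: 25.0
```

Call:
play_rows(increments="0 0 0 0.001 0 0 0.3;0 0 0 0.002 0 0 0.3;0 0 0 0.003 0 0 0.3;0 0 0 0.004 0 0 0.3;0 0 0 0.004 0 0 0.3;0 0 0 0.004 0 0 0.3")

```text
time: 10.5
ee_pos: [0.5535, 0.0998, 0.026]
eef_rot: [0.669, 0.743, -0.003, 0.002]
ft_force: [-1.9, -22.3, 8.6]
width: 0.0483
grip_force: 25.0
```

```bash
python3 - <<'E'
from h import *
from bench import *
s=read_state();w=camera("wrist");d=camera("side");pickle.dump((s,w,d),open("w5.pkl","wb"))
print(s["ee_pos"],s["ft_force"])
a=cv2.resize(w["color"][:250,130:540,::-1],None,fx=1.3,fy=1.3)
b=cv2.resize(d["color"][150:250,250:380,::-1],None,fx=4,fy=4,interpolation=2)[:, :520]
h=min(600,a.shape[0]);cv2.imwrite("pics/w5.png",cv2.resize(np.hstack([a,cv2.copyMakeBorder(b,0,max(0,h-b.shape[0]),0,0,0)[:h]]),None,fx=.74,fy=.74,interpolation=cv2.INTER_AREA))
E
```

```text
[0.55353086 0.09976087 0.02603507] [ -1.90347382 -22.3127731    8.62069597]
```

View pics/w5.png

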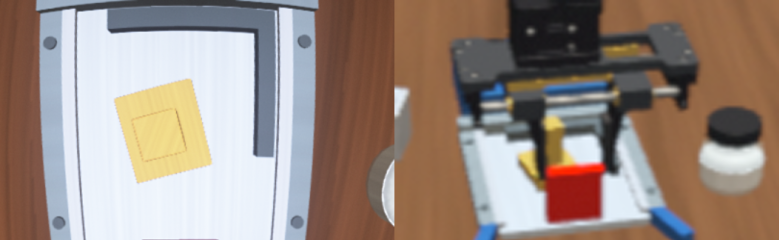

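The tray front meets the end block: 10 N more moved it only 0.2 mm, so it is home. The die is clear of the stops. I'll relax the push, release and go up.

Call:
play_rows(increments="0 0 0 -0.002 0 0 0.3;0 0 0 -0.004 0 0 0.3;0 0 0 -0.004 0 0 0.3;0 0 0 -0.004 0 0 1;0 0 0 -0.004 0 0 1;0 0 0 -0.004 0 0 1;0 0 0 -0.004 0 0 1;0 0 0 -0.004 0 0 1")

```text
time: 11.4
ee_pos: [0.5533, 0.1032, 0.026]
eef_rot: [0.667, 0.745, 0.0, -0.0]
ft_force: [0.1, 0.2, -0.6]
width: 0.0803
grip_force: 0.0
```

Call:
play_rows(increments="0 0 0 -0.001 0 -0.02 1;0 0 0 -0.001 0 -0.05 1;0 0 0 -0.001 0 -0.08 1;0 0 0 -0.001 0 -0.1 1;0 0 0 -0.001 0 -0.1 1;0 0 0 -0.001 0 -0.1 1")

```text
time: 12.0
ee_pos: [0.5536, 0.1018, 0.126]
eef_rot: [0.667, 0.745, 0.0, 0.0]
ft_force: [-0.8, -0.0, -1.2]
width: 0.0869
grip_force: 0.0
```

```bash
python3 - <<'E'
from h import *
from bench import *
s=read_state();w=camera("wrist");pickle.dump((s,w),open("w6.pkl","wb"))
print(s["ee_pos"],s["eef_rot"],s["ft_force"],s["width"])
im=w["color"];m=masks(im)["brass"]
for b,st,ce in blobs(m,200):
    cs=cv2.findContours(b.astype(np.uint8),0,2)[0][0];print(st,ce,cv2.minAreaRect(cs),cv2.approxPolyDP(cs,4,True)[:,0].tolist())
cv2.imwrite("pics/w6.png",cv2.resize(im[:300,120:520,::-1],None,fx=1.9,fy=1.9,interpolation=2))
E
```

```text
[0.55357595 0.10175345 0.12599409] [6.67125767e-01 7.44945078e-01 1.07942816e-04 1.71548480e-04] [-0.84899364 -0.03265721 -1.20644305] 0.08693036342826564
[128 313  23  52 326] [136.05521472 336.63803681] ((137.77647399902344, 338.4058837890625), (21.551713943481445, 51.30995559692383), 4.398705959320068) [[137, 313], [128, 325], [135, 361], [129, 355], [141, 364], [147, 358], [135, 354], [131, 333], [144, 316], [145, 322], [150, 320]]
```

View pics/w6.png

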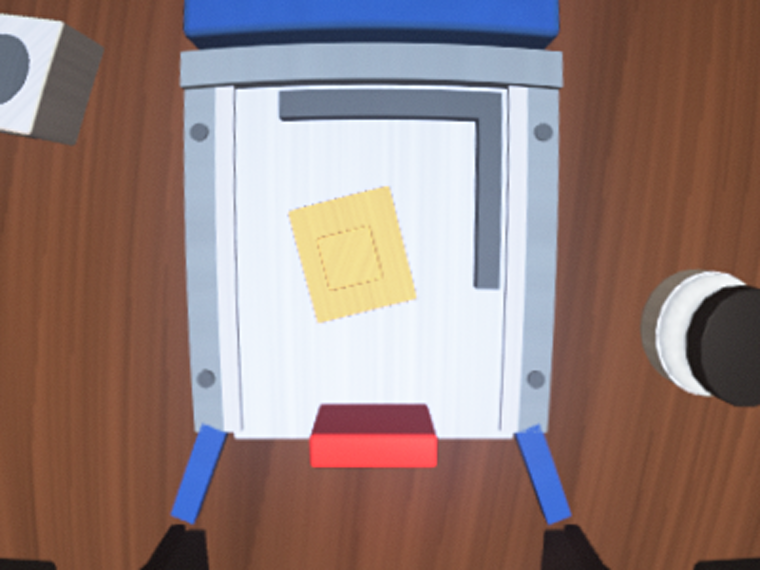

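```bash
python3 - <<'E'
from h import *
s,w=pickle.load(open("w6.pkl","rb"))
f=lambda x,y,z:wz(s,w,(120+x/1.9,y/1.9),z)
t=[f(x,y,.062) for x,y in [(317,238),(372,225),(383,276),(330,291)]]
ty=lambda v:np.arctan2(v[1],v[0])
print("shank",np.round(sum(t)/4,4),"sides",[round(np.linalg.norm(t[i]-t[(i+1)%4]),4) for i in range(4)],"edge yaw",ty(t[1]-t[0]),ty(t[2]-t[3]))
q=[f(x,y,.022) for x,y in [(289,211),(389,186),(416,299),(319,323)]]
print("shoe",np.round(sum(q)/4,4),[round(np.linalg.norm(q[i]-q[(i+1)%4]),4) for i in range(4)],"edge yaw",ty(q[1]-q[0]),ty(q[2]-q[3]))
g=f(373,452,.06);print("grip top",g)
c=f(475,122,.008);print("inner corner(plate)",c,"blk",f(236,88,.008),f(503,88,.008))
e1=f(280,122,.008);print("end stop yaw",ty(c-e1)); e2=f(476,290,.008);print("side stop yaw",ty(c-e2))
a=ty(c-e1); u=np.array([-np.sin(a),np.cos(a)]);v=np.array([np.cos(a),np.sin(a)])
tc=g[:2]+.07*u
print("tray ctr via grip",tc,"via corner",c[:2]-.064*u-.044*v,"shank in tray",(sum(t)/4)[:2]@u-tc@u,-((sum(t)/4)[:2]-tc)@v)
E
python3 - <<'E'
E
```

```text
shank [0.5371 0.1732 0.062 ] sides [np.float64(0.0204), np.float64(0.0191), np.float64(0.02), np.float64(0.02)] edge yaw 0.335937055239878 0.3836956727895174
shoe [0.537  0.1729 0.022 ] [np.float64(0.0428), np.float64(0.0491), np.float64(0.0423), np.float64(0.0494)] edge yaw 0.34753433608071205 0.35295190096585344
grip top [0.55328192 0.09999387 0.06      ]
inner corner(plate) [0.58284986 0.23777161 0.008     ] blk [0.47739413 0.24291101 0.008     ] [0.59346285 0.25535973 0.008     ]
end stop yaw 0.11054616967385084
side stop yaw 1.6965793745913555
tray ctr via grip [0.54555944 0.16956659] via corner [0.54617899 0.16930814] shank in tray 0.004539945945335799 0.008002166098285099
```

```bash
python3 go.py .5371 .1731 .126 .352
```

```text
row [-0.001   0.     -0.2418] [ 0.0728 -0.008  -0.0007]
tcp [0.5531 0.1016 0.1253] yaw_y 0.1102 F [ 0.52 -0.42 -0.58] w 0.0873 t 12.05 j [ 0.27  0.31 -0.63  1.69  0.19  1.21 -0.3 ]
```

Call:
play_rows(increments="0 0 -0.08 0.03 -0.003 0 1;0 0 -0.16 0.06 -0.006 0 1;0 0 -0.242 0.073 -0.008 0 1;0 0 -0.242 0.073 -0.008 0 1;0 0 -0.242 0.073 -0.008 0.03 1;0 0 -0.242 0.073 -0.008 0.045 1;0 0 -0.242 0.073 -0.008 0.05 1;0 0 -0.242 0.073 -0.008 0.05 1")

```text
time: 12.85
ee_pos: [0.5372, 0.1725, 0.0754]
eef_rot: [0.573, 0.82, -0.001, -0.001]
ft_force: [-0.1, -0.1, -0.0]
width: 0.0868
grip_force: 0.0
```

```bash
python3 go.py .5371 .1731 .028 .352
```

```text
row [-0.0018 -0.0001 -0.0015] [0.0006 0.0002 0.0474]
tcp [0.5372 0.1725 0.0754] yaw_y 0.3505 F [-0.06 -0.11 -0.03] w 0.0868 t 12.85 j [ 0.18  0.38 -0.69  1.73  0.26  1.13 -0.23]
```

Call:
play_rows(increments="0 0 0 0.0005 0 0.015 1;0 0 0 0.0005 0 0.032 1;0 0 0 0.0005 0 0.044 1;0 0 0 0.0005 0 0.047 1;0 0 0 0.0005 0 0.047 1")

```text
time: 13.35
ee_pos: [0.5373, 0.1738, 0.0289]
eef_rot: [0.572, 0.82, -0.0, -0.0]
ft_force: [-1.0, 0.3, -0.1]
width: 0.0872
grip_force: 0.0
```

Call:
play_rows(increments="0 0 0 0 0 0 0.7;0 0 0 0 0 0 0.5;0 0 0 0 0 0 0.35;0 0 0 0 0 0 0.25;0 0 0 0 0 0 0.15;0 0 0 0 0 0 0.1;0 0 0 0 0 0 0.1;0 0 0 0 0 0 0.1", grip_force=20)

```text
time: 14.15
ee_pos: [0.5374, 0.1738, 0.0291]
eef_rot: [0.572, 0.82, -0.0, 0.0]
ft_force: [0.5, -0.4, -0.3]
width: 0.0312
grip_force: 0.0
```

```bash
python3 go.py .5634 .2106 .028 .1105
```

```text
row [-0.000e+00  1.000e-04  2.415e-01] [0.0256 0.0371 0.0011]
tcp [0.5374 0.1738 0.0291] yaw_y 0.352 F [ 0.46 -0.39 -0.33] w 0.0312 t 14.15 j [ 0.16  0.43 -0.67  1.77  0.3   1.04 -0.27]
```

Not yet closed; a few more rows.

Call:
play_rows(increments="0 0 0 0 0 0 0.1;0 0 0 0 0 0 0.1;0 0 0 0 0 0 0.1;0 0 0 0 0 0 0.1;0 0 0 0 0 0 0.1")

```text
time: 14.65
ee_pos: [0.5374, 0.1738, 0.0291]
eef_rot: [0.572, 0.82, -0.0, 0.0]
ft_force: [-0.1, -0.5, -0.0]
width: 0.0179
grip_force: 20.0
```

```bash
python3 go.py .5634 .2106 .029 .1105
```

```text
row [-1.000e-04  1.000e-04  2.415e-01] [0.0256 0.0371 0.0001]
tcp [0.5374 0.1738 0.0291] yaw_y 0.352 F [-0.08 -0.45 -0.03] w 0.0179 t 14.65 j [ 0.16  0.43 -0.67  1.77  0.3   1.04 -0.27]
```

Call:
play_rows(increments="0 0 0.02 0.002 0.003 0 0.1;0 0 0.07 0.006 0.009 0 0.1;0 0 0.12 0.011 0.016 0 0.1;0 0 0.17 0.016 0.022 0 0.1;0 0 0.21 0.019 0.027 0 0.1;0 0 0.235 0.021 0.03 0 0.1;0 0 0.2415 0.022 0.031 0 0.1;0 0 0.2415 0.022 0.031 0 0.1")

```text
time: 15.45
ee_pos: [0.559, 0.2054, 0.0291]
eef_rot: [0.667, 0.745, 0.0, 0.0]
ft_force: [0.6, 0.9, -0.3]
width: 0.0179
grip_force: 20.0
```

```bash
python3 go.py .5634 .2106 .029 .1105; python3 - <<'E'
from h import *
from bench import *
s=read_state();w=camera("wrist");d=camera("scene");pickle.dump((s,w,d),open("w7.pkl","wb"))
a=cv2.resize(w["color"][:330,170:480,::-1],None,fx=1.4,fy=1.4)
b=cv2.resize(d["color"][170:290,350:480,::-1],None,fx=2.8,fy=2.8,interpolation=2)
b=cv2.copyMakeBorder(b,0,a.shape[0]-b.shape[0],0,0,0)
cv2.imwrite("pics/w7.png",np.hstack([a,b]))
print(a.shape,b.shape)
E
```

```text
row [ 0.0003 -0.0002  0.0004] [0.0047 0.0049 0.0001]
tcp [0.559  0.2054 0.0291] yaw_y 0.1109 F [ 0.58  0.9  -0.27] w 0.0179 t 15.45 j [ 0.06  0.48 -0.61  1.69  0.31  1.07 -0.54]
(462, 434, 3) (462, 364, 3)
```

View pics/w7.png

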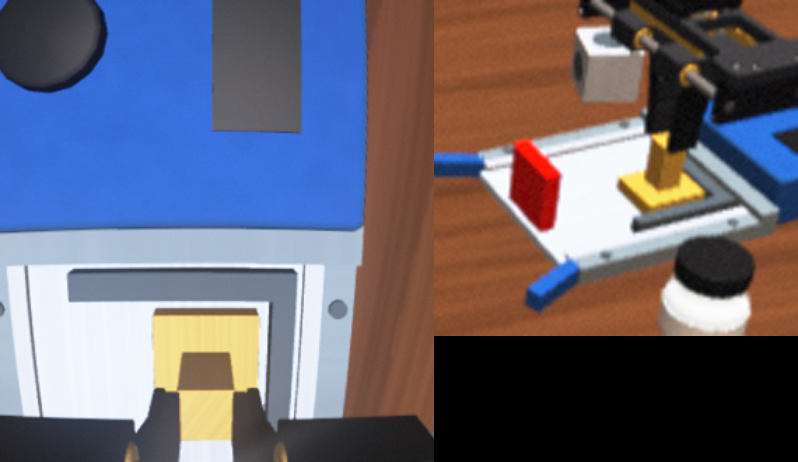

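That makes 11 pictures viewed, one over the allowance of 10, so I'll view no more and finish on force readings. The last one shows the die square, a few mm clear of both stops. Next I press by small steps, sideways first.

Call:
play_rows(increments="0 0 0 0 0.001 0 0.1;0 0 0 0 0.002 0 0.1;0 0 0 0 0.003 0 0.1;0 0 0 0 0.004 0 0.1;0 0 0 0 0.005 0 0.1;0 0 0 0 0.006 0 0.1;0 0 0 0 0.007 0 0.1;0 0 0 0 0.007 0 0.1")

```text
time: 16.35
ee_pos: [0.5651, 0.2058, 0.0293]
eef_rot: [0.667, 0.745, -0.001, -0.0]
ft_force: [-6.1, -2.2, 6.7]
width: 0.0184
grip_force: 20.1
```

Call:
play_rows(increments="0 0 0 0.001 0 0 0.1;0 0 0 0.002 0 0 0.1;0 0 0 0.003 0.0005 0 0.1;0 0 0 0.004 0.001 0 0.1;0 0 0 0.005 0.001 0 0.1;0 0 0 0.006 0.001 0 0.1;0 0 0 0.007 0.001 0 0.1;0 0 0 0.007 0.001 0 0.1")

```text
time: 17.15
ee_pos: [0.5652, 0.2116, 0.0296]
eef_rot: [0.667, 0.745, -0.002, 0.0]
ft_force: [-8.3, -6.0, 12.9]
width: 0.0183
grip_force: 20.2
```

```bash
python3 go.py .5634 .2106 .029 .1105
```

```text
row [-0.0023  0.0026 -0.0006] [-0.0008 -0.0019  0.0006]
tcp [0.5652 0.2116 0.0296] yaw_y 0.1099 F [-8.35 -6.04 12.88] w 0.0183 t 17.15 j [ 0.05  0.5  -0.61  1.66  0.32  1.08 -0.55]
```

Call:
play_rows(increments="0 0 0 0.0005 0 0 0.1;0 0 0 0.001 0 0 0.1;0 0 0 0.0015 0 0 0.1;0 0 0 0.002 0 0 0.1;0 0 0 0.002 0 0 0.1;0 0 0 0.002 0 0 0.1", grip_force=35)

```text
time: 17.75
ee_pos: [0.5674, 0.2133, 0.0322]
eef_rot: [0.668, 0.745, -0.0, 0.002]
ft_force: [-10.3, -10.1, 28.6]
width: 0.009
grip_force: 31.3
```

```bash
python3 go.py .5634 .2106 .029 .1105
```

```text
row [ 0.0024  0.0031 -0.0015] [-0.0022 -0.0042  0.0032]
tcp [0.5674 0.2133 0.0322] yaw_y 0.109 F [-10.27 -10.07  28.59] w 0.009 t 17.75 j [ 0.04  0.5  -0.61  1.66  0.32  1.08 -0.55]
```

```bash
python3 - <<'E'
from h import *
from bench import *
s=read_state();print(s["ee_pos"],s["ft_force"],s["torque"],s["width"],s["grip_force"])
old=pickle.load(open("w7.pkl","rb"))
new={n:camera(n) for n in("scene","side","wrist")}
pickle.dump((s,new),open("w8.pkl","wb"))
for tag,c in [("scene old",old[2]),("scene",new["scene"]),("side",new["side"]),("wrist old",old[1]),("wrist",new["wrist"])]:
    for b,st,ce in blobs(masks(c["color"])["brass"],40):
        if tag[:5]=="wrist" and not(230<ce[0]<420 and ce[1]<330):continue
        cs=cv2.findContours(b.astype(np.uint8),0,2)[0][0]
        print(tag,st.tolist(),np.round(ce,1),cv2.approxPolyDP(cs,1.5,True)[:,0].tolist())
E
```

```text
[0.56736033 0.21325651 0.03217192] [-10.27160216 -10.06972204  28.59094242] [-2.4872316   2.14199019  0.06760807] 0.008988226166828874 31.30006824620068
scene old [417, 217, 30, 28, 292] [431.  234.8] [[417, 234], [420, 240], [426, 243], [424, 244], [446, 239], [438, 231], [434, 236], [429, 232], [430, 230], [435, 232], [429, 228], [429, 225], [432, 225], [433, 217], [428, 218], [428, 223], [432, 223], [428, 229], [431, 237], [426, 235], [425, 233], [427, 232], [425, 231]]
scene [421, 218, 28, 26, 287] [434.8 234. ] [[445, 222], [438, 224], [435, 218], [434, 225], [437, 224], [439, 226], [437, 231], [433, 233], [432, 229], [421, 232], [428, 243], [448, 239], [442, 230], [444, 228], [438, 228], [445, 224]]
side [301, 151, 31, 4, 50] [314.2 152.5] [[331, 151], [301, 154]]
side [308, 184, 9, 13, 89] [312.6 190.2] [[311, 184], [308, 193], [310, 196], [315, 196], [316, 185]]
side [306, 200, 14, 4, 41] [312.7 201.1] [[306, 200], [307, 202], [319, 203], [317, 200]]
```

```bash
python3 - <<'E'
from h import *
s,new=pickle.load(open("w8.pkl","rb"));old=pickle.load(open("w7.pkl","rb"))
S=new["scene"]
for a,b in [((417,234),(421,232)),((425,244),(428,243)),((446,239),(448,239))]:
    p,q=onz(S,a,.022),onz(S,b,.022);print(np.round(p,4),np.round(q,4),np.round(q-p,4))
# brass span per row, raw looser mask
for tag,c,(x0,x1,y0,y1) in [("scene old",old[2],(405,460,208,250)),("scene",S,(405,460,208,250)),("side",new["side"],(295,335,175,210))]:
    h=cv2.cvtColor(c["color"],cv2.COLOR_RGB2HSV);m=(h[...,0]>17)&(h[...,0]<33)&(h[...,1]>120)&(h[...,2]>60)
    print(tag,[(y,int(np.where(m[y,x0:x1])[0].min()+x0),int(np.where(m[y,x0:x1])[0].max()+x0),int(m[y,x0:x1].sum())) for y in range(y0,y1) if m[y,x0:x1].any()])
w=new["wrist"];o=old[1]
for tag,c in (("w old",o),("w",w)):
    h=cv2.cvtColor(c["color"],cv2.COLOR_RGB2HSV);m=(h[...,0]>15)&(h[...,0]<33)&(h[...,1]>100)&(h[...,2]>60)
    print(tag,[(y,int(np.where(m[y,240:400])[0].min()+240),int(np.where(m[y,240:400])[0].max()+240),int(m[y,240:400].sum())) for y in range(200,330,4) if m[y,240:400].any()])
E
```

```text
[0.5474 0.1791 0.022 ] [0.5425 0.1911 0.022 ] [-0.0049  0.012   0.    ]
[0.5857 0.1784 0.022 ] [0.5841 0.1862 0.022 ] [-0.0017  0.0078  0.    ]
[0.5805 0.2306 0.022 ] [0.5816 0.2347 0.022 ] [0.0011 0.0042 0.    ]
scene old [(217, 428, 433, 6), (218, 428, 433, 6), (219, 428, 433, 6), (220, 428, 433, 6), (221, 429, 433, 5), (222, 429, 433, 5), (223, 428, 432, 2), (224, 430, 437, 3), (225, 429, 435, 4), (226, 429, 434, 2), (227, 429, 437, 4), (228, 429, 437, 4), (229, 428, 430, 2), (230, 428, 432, 4), (231, 425, 438, 7), (232, 421, 440, 14), (233, 417, 441, 16), (234, 417, 442, 19), (235, 417, 443, 23), (236, 418, 444, 26), (237, 418, 445, 27), (238, 420, 446, 27), (239, 420, 446, 27), (240, 420, 443, 23), (241, 424, 441, 17), (242, 424, 438, 15), (243, 426, 431, 6), (244, 424, 428, 5)]
scene [(218, 435, 437, 3), (219, 435, 438, 4), (220, 434, 437, 4), (221, 435, 437, 3), (222, 435, 446, 7), (223, 434, 446, 11), (224, 434, 446, 12), (225, 434, 442, 7), (226, 439, 442, 4), (227, 439, 439, 1), (228, 434, 444, 8), (229, 430, 443, 7), (230, 426, 442, 11), (231, 421, 443, 16), (232, 421, 443
[... 1089 characters left out ...]
336, 38), (292, 299, 335, 37), (296, 299, 335, 37), (300, 299, 335, 37), (304, 299, 335, 36), (308, 299, 335, 36), (312, 299, 335, 37), (324, 261, 373, 5), (328, 260, 374, 8)]
w [(228, 283, 348, 65), (232, 273, 348, 76), (236, 273, 348, 76), (240, 273, 348, 75), (244, 273, 347, 75), (248, 273, 347, 75), (252, 274, 347, 73), (256, 274, 347, 53), (260, 274, 347, 49), (264, 274, 347, 48), (268, 275, 347, 41), (272, 275, 347, 40), (276, 275, 346, 41), (280, 275, 346, 27), (284, 275, 327, 34), (288, 275, 327, 31), (292, 276, 327, 31), (296, 276, 326, 28), (300, 282, 326, 21), (304, 307, 326, 20), (308, 307, 327, 21), (312, 307, 326, 20), (316, 308, 312, 5), (324, 278, 278, 1), (328, 278, 356, 6)]
```

The wrist masks show the shoe square and flat at the expected seat. The tool has pressed about 4 mm past it into the shank. I'll open, re-centre a little lower, and re-press more gently.

Call:
play_rows(increments="0 0 0 0 -0.002 0 0.3;0 0 0 -0.001 -0.004 0 0.5;0 0 0 -0.003 -0.006 0 0.6;0 0 0 -0.003 -0.006 0 0.6;0 0 0 -0.003 -0.006 0 0.6;0 0 0 -0.003 -0.006 0 0.6", grip_force=12)

```text
time: 18.5
ee_pos: [0.5633, 0.2123, 0.0321]
eef_rot: [0.667, 0.745, 0.003, 0.002]
ft_force: [-0.2, -0.4, 13.4]
width: 0.0478
grip_force: 6.2
```

```bash
python3 go.py .5634 .2106 .026 .1105; python3 - <<'E'
from h import *
from bench import *
s=read_state();w=camera("wrist")
h=cv2.cvtColor(w["color"],cv2.COLOR_RGB2HSV);m=(h[...,0]>15)&(h[...,0]<33)&(h[...,1]>100)&(h[...,2]>60)
R=[(y,int(np.where(m[y,240:400])[0].min()+240),int(np.where(m[y,240:400])[0].max()+240),int(m[y,240:400].sum())) for y in range(216,330,4) if m[y,240:400].any()]
print(R)
l=wz(s,w,(R[3][1],R[3][0]),.022);r=wz(s,w,(R[3][2],R[3][0]),.022);print("shoe edges",l,r,"mid",(l+r)/2,np.linalg.norm(l-r))
E
```

```text
row [ 0.0067 -0.0011 -0.0003] [-0.0017 -0.0001  0.0061]
tcp [0.5633 0.2123 0.0321] yaw_y 0.1102 F [-0.18 -0.43 13.43] w 0.0478 t 18.5 j [ 0.05  0.49 -0.61  1.68  0.31  1.07 -0.55]
[(228, 298, 354, 49), (232, 278, 354, 62), (236, 278, 354, 77), (240, 278, 354, 77), (244, 279, 354, 76), (248, 279, 353, 75), (252, 279, 353, 75), (256, 279, 353, 74), (260, 279, 353, 72), (264, 279, 355, 76), (268, 280, 363, 78), (272, 280, 368, 84), (276, 280, 377, 90), (280, 280, 367, 80), (284, 280, 366, 87), (288, 280, 366, 87), (292, 280, 366, 87), (296, 281, 366, 86), (300, 281, 365, 85), (304, 281, 365, 82), (308, 281, 365, 69), (312, 286, 364, 35), (316, 342, 361, 20)]
shoe edges [0.53913469 0.22486394 0.022     ] [0.58302723 0.22955564 0.022     ] mid [0.56108096 0.22720979 0.022     ] 0.044142580433507744
```

Call:
play_rows(increments="0 0 0 0 0 0 0.8;0 0 0 0 0 -0.002 1;0 0 0 0 0 -0.003 1;0 0 0 0 0 -0.003 1;0 0 0 0 0 -0.003 1;0 0 0 0 0 -0.003 1")

```text
time: 19.15
ee_pos: [0.5601, 0.2112, 0.0318]
eef_rot: [0.667, 0.745, -0.0, -0.0]
ft_force: [0.1, -0.2, 0.7]
width: 0.0857
grip_force: 0.0
```

```bash
cat > br.py <<'E'
from h import *
from bench import *
s=read_state();w=camera("wrist");d=camera("side");sc=camera("scene");pickle.dump((s,w,d,sc),open("w9.pkl","wb"))
print(np.round(s["ee_pos"],4),np.round(s["ft_force"],1),s["width"],s["grip_force"])
def runs(row,x0,off=6):
    h=cv2.cvtColor(row[None],cv2.COLOR_RGB2HSV)[0].astype(int);out=[];st=None
    for i,(H,S,V) in enumerate(h):
        k=("B" if V>190 else "b") if 15<H<33 and S>100 and V>60 else None
        if k!=st: out.append([k,i+x0,i+x0]);st=k
        out[-1][2]=i+x0
    return [f"{k}{a}-{b}" for k,a,b in out if k and b-a>1]
for n,c,x0,x1,ys in(("wrist",w,240,400,range(212,330,8)),("side",d,290,340,range(178,210,2)),("scene",sc,405,465,range(208,250,3))):
    for y in ys:
        r=runs(np.ascontiguousarray(c["color"][y,x0:x1]),x0)
        if r: print(n,y,r)
E
python3 br.py
```

```text
[0.5601 0.2112 0.0318] [ 0.1 -0.2  0.7] 0.08573982578591782 0.0Traceback (most recent call last):
  File "br.py", line 14, in <module>
    r=runs(np.ascontiguousarray(c["color"][y,x0:x1]),x0)
  File "br.py", line 10, in runs
    out[-1][2]=i+x0
    ~~~^^^^
IndexError: list index out of range
```

Free now (no force). I'll raise clear of the shank and measure the die from above by masks.

Call:
play_rows(increments="0 0 0 -0.003 0 -0.02 1;0 0 0 -0.02 0 -0.05 1;0 0 0 -0.06 0 -0.08 1;0 0 0 -0.10 0 -0.095 1;0 0 0 -0.11 0 -0.095 1;0 0 0 -0.11 0 -0.095 1;0 0 0 -0.11 0 -0.095 1")

```text
time: 20.0
ee_pos: [0.5718, 0.1032, 0.1266]
eef_rot: [0.667, 0.745, -0.0, -0.001]
ft_force: [-0.6, 0.7, 0.0]
width: 0.0872
grip_force: 0.0
```

```bash
cat > br.py <<'E'
from h import *
from bench import *
s=read_state();w=camera("wrist");d=camera("side");sc=camera("scene");pickle.dump((s,w,d,sc),open("w9.pkl","wb"))
print(np.round(s["ee_pos"],4),np.round(s["ft_force"],1),s["width"],s["grip_force"])
im=w["color"];h=cv2.cvtColor(im,cv2.COLOR_RGB2HSV);m=(h[...,0]>15)&(h[...,0]<33)&(h[...,1]>100)&(h[...,2]>60)
for b,st,ce in blobs(m,300):
    if not(220<ce[0]<420 and ce[1]<310):continue
    cs=max(cv2.findContours(b.astype(np.uint8),0,2)[0],key=len);print(st,ce,cv2.minAreaRect(cs),cv2.approxPolyDP(cs,3,True)[:,0].tolist())
    x,y,ww,hh=st[:4]
    g=cv2.createCLAHE(4,(2,2)).apply(cv2.cvtColor(im,cv2.COLOR_RGB2GRAY)[y-4:y+hh+4,x-4:x+ww+4])
    e=cv2.Canny(g,40,120)
    L=cv2.HoughLinesP(e,1,np.pi/180,14,None,12,4)
    print([] if L is None else (L[:,0]+[x-4,y-4]*2).tolist())
for n,c,(x0,x1,y0,y1) in (("scene",sc,(405,460,200,255)),("side",d,(290,345,165,212))):
    h=cv2.cvtColor(c["color"],cv2.COLOR_RGB2HSV);m=(h[...,0]>15)&(h[...,0]<33)&(h[...,1]>110)&(h[...,2]>60)
    print(n,[(y,int(np.where(m[y,x0:x1])[0].min()+x0),int(np.where(m[y,x0:x1])[0].max()+x0)) for y in range(y0,y1,2) if m[y,x0:x1].any()])
E
python3 br.py
```

```text
[0.5718 0.1032 0.1266] [-0.6  0.7  0. ] 0.0872243167401483 0.0
[ 284   60   56   61 3113] [311.92065532  89.2557019 ] ((311.5, 90.0), (60.0, 55.0), 90.0) [[285, 61], [285, 112], [290, 119], [337, 120], [339, 61]]
[[280, 60, 343, 60], [293, 104, 309, 77], [339, 120, 339, 100], [293, 72, 310, 72], [293, 71, 328, 69], [311, 121, 311, 96], [293, 99, 328, 99], [293, 110, 293, 62], [323, 121, 325, 62], [284, 122, 306, 121], [326, 98, 326, 73], [339, 75, 339, 61], [328, 100, 328, 62], [283, 100, 283, 74], [295, 98, 296, 77], [307, 121, 338, 121], [307, 82, 316, 68], [284, 121, 284, 100], [297, 81, 297, 101], [317, 103, 317, 119], [322, 119, 322, 102], [284, 61, 284, 73], [339, 81, 340, 69], [316, 118, 316, 103], [312, 95, 321, 83]]
scene [(216, 430, 436), (218, 429, 439), (220, 429, 441), (222, 429, 440), (224, 429, 440), (226, 428, 440), (228, 428, 439), (230, 425, 439), (232, 418, 442), (234, 418, 444), (236, 418, 446), (238, 420, 447), (240, 422, 446), (242, 424, 439), (244, 426, 431)]
side [(183, 304, 310), (185, 305, 311), (187, 305, 311), (189, 305, 311), (191, 305, 311), (193, 302, 315), (195, 299, 315), (197, 300, 315), (199, 301, 315), (201, 302, 316), (203, 302, 316)]
```

```bash
cat > meas.py <<'E'
from h import *
s,w,d,sc=pickle.load(open("w9.pkl","rb"))
a=.1105;u=np.array([-np.sin(a),np.cos(a)]);v=np.array([np.cos(a),np.sin(a)]);tc=np.array([.5458,.1694])
def rep(n,p): q=p[:2]-tc;print(n,np.round(p,4),"tray xy mm",np.round([q@u*1e3,-q@v*1e3],1))
t=[wz(s,w,p,.062) for p in [(294,70.5),(327,70.5),(327,99),(294,99)]];rep("shank",sum(t)/4)
q=[wz(s,w,p,.022) for p in [(284,60.5),(339.5,60.5),(338.5,120.5),(284.5,120.5)]]
rep("shoe",sum(q)/4);print([round(np.linalg.norm(q[i]-q[(i+1)%4]),4) for i in range(4)])
e=q[1]-q[0];print("shoe yaw",np.arctan2(e[1],e[0]))
for b,st,ce in blobs(masks(w["color"])["red"],200):
    x,y,ww,hh=st[:4];print("red",st,ce)
    h=cv2.cvtColor(w["color"],cv2.COLOR_RGB2HSV)[...,2]
    bb=b&(h>190); 
    if bb.sum()>100:
        r=cv2.minAreaRect(np.argwhere(bb)[:,::-1].astype(np.float32));print(r);rep("grip top",wz(s,w,r[0],.06))
E
python3 meas.py
```

```text
shank [0.5554 0.2104 0.062 ] tray xy mm [ 39.7 -14. ]
shoe [0.5556 0.21   0.022 ] tray xy mm [ 39.3 -14.2]
[np.float64(0.0437), np.float64(0.0488), np.float64(0.0428), np.float64(0.0488)]
shoe yaw 0.10580795986113814
```

```bash
python3 - <<'E'
from h import *
a=.1105;u=np.array([-np.sin(a),np.cos(a)]);v=np.array([np.cos(a),np.sin(a)]);tc=np.array([.5458,.1694])
def rep(n,p): q=p[:2]-tc;print(n,np.round(p,4),"tray xy mm",np.round([q@u*1e3,-q@v*1e3],1))
s6,w6=pickle.load(open("w6.pkl","rb"));s9,w9=pickle.load(open("w9.pkl","rb"))[:2]
for n,s,w in(("before",s6,w6),("now",s9,w9)):
    im=w["color"].astype(int);r=(im[...,0]>150)&(im[...,0]-im[...,1]>90)&(im[...,0]-im[...,2]>90)
    for b,st,ce in blobs(r,150): print(n,st,ce); rep("",wz(s,w,(st[0]+st[2]/2,st[1]+st[3]/2),.06))
    im=w["color"];h=cv2.cvtColor(im,cv2.COLOR_RGB2HSV);dk=(h[...,2]<125)&(h[...,2]>45)&(h[...,1]<70)
    for b,st,ce in blobs(dk,250):
        if ce[1]<150 and 200<ce[0]<450: print(" dark",st,np.round(ce,1)); rep("  inner corner",wz(s,w,cv2.approxPolyDP(max(cv2.findContours(b.astype(np.uint8),0,2)[0],key=len),3,True)[:,0].mean(0),.02))
E
```

```text
before [ 283  228   67   18 1200] [316.05416667 236.52666667]
 [0.5533 0.1007 0.06  ] tray xy mm [-69.1   0.1]
 dark [216  42 199   5 438] [316.   43.5]
  inner corner [0.5486 0.2476 0.02  ] tray xy mm [ 77.5 -11.4]
 dark [268  60 105  91 365] [339.6  79.5]
  inner corner [0.563  0.2166 0.02  ] tray xy mm [ 45.  -22.3]
now [ 259  227   68   19 1214] [292.54200988 235.55271829]
 [0.5542 0.1005 0.06  ] tray xy mm [-69.4  -0.8]
 dark [195  41 199   8 480] [295.5  43.1]
  inner corner [0.5341 0.2465 0.02  ] tray xy mm [77.9  3.2]
```

Die is flat, square, touching the end stop and 8 mm from the side stop. The tray is still home. Re-gripping lower.

```bash
python3 go.py .5555 .2102 .080 .108
```

```text
row [-0.001  -0.0007  0.0051] [ 0.1074 -0.0041  0.0466]
tcp [0.5717 0.1039 0.1265] yaw_y 0.1131 F [-0.69  0.09  1.24] w 0.087 t 20.15 j [ 0.25  0.34 -0.62  1.64  0.21  1.23 -0.3 ]
```

Call:
play_rows(increments="0 0 0 0.04 -0.002 0 1;0 0 0.004 0.08 -0.004 0 1;0 0 0.004 0.107 -0.004 0 1;0 0 0.004 0.107 -0.004 0.02 1;0 0 0.004 0.107 -0.004 0.04 1;0 0 0.004 0.107 -0.004 0.05 1;0 0 0.004 0.107 -0.004 0.05 1;0 0 0.004 0.107 -0.004 0.05 1")

```text
time: 20.95
ee_pos: [0.5567, 0.2084, 0.0776]
eef_rot: [0.668, 0.744, 0.0, -0.0]
ft_force: [0.7, 0.3, -0.5]
width: 0.0866
grip_force: 0.0
```

```bash
python3 go.py .5555 .2102 .025 .108
```

```text
row [ 0.0002 -0.0003 -0.0011] [ 0.0019 -0.001   0.0526]
tcp [0.5567 0.2084 0.0776] yaw_y 0.1069 F [ 0.65  0.35 -0.54] w 0.0866 t 20.95 j [ 0.08  0.43 -0.64  1.65  0.27  1.15 -0.52]
```

Call:
play_rows(increments="0 0 0 0.001 -0.001 0.015 1;0 0 0 0.0015 -0.001 0.03 1;0 0 0 0.0015 -0.001 0.045 0.8;0 0 0 0.0015 -0.001 0.051 0.7;0 0 0 0.0015 -0.001 0.0525 0.6;0 0 0 0.0015 -0.001 0.0525 0.5;0 0 0 0.0015 -0.001 0.0525 0.4;0 0 0 0.0015 -0.001 0.0525 0.3")

```text
time: 21.75
ee_pos: [0.5559, 0.2095, 0.0252]
eef_rot: [0.668, 0.744, 0.0, 0.0]
ft_force: [0.1, 0.1, 0.3]
width: 0.0471
grip_force: 0.0
```

Call:
play_rows(increments="0 0 0 0 0 0 0.15;0 0 0 0 0 0 0.15;0 0 0 0 0 0 0.15;0 0 0 0 0 0 0.15;0 0 0 0 0 0 0.15;0 0 0 0 0 0 0.15;0 0 0 0 0 0 0.15;0 0 0 0 0 0 0.15", grip_force=20)

```text
time: 22.55
ee_pos: [0.5555, 0.2093, 0.0247]
eef_rot: [0.668, 0.744, 0.0, 0.0]
ft_force: [-0.6, -0.1, 1.8]
width: 0.0191
grip_force: 20.0
```

```bash
python3 go.py .5634 .2106 .025 .1105
```

```text
row [ 0.0002  0.0001 -0.004 ] [ 0.0005  0.008  -0.0003]
tcp [0.5555 0.2093 0.0247] yaw_y 0.1065 F [-0.55 -0.12  1.8 ] w 0.0191 t 22.55 j [ 0.06  0.49 -0.62  1.7   0.32  1.06 -0.56]
```

Call:
play_rows(increments="0 0 -0.002 0 0.001 0 0.15;0 0 -0.004 0 0.002 0 0.15;0 0 -0.004 0 0.003 0 0.15;0 0 -0.004 0 0.004 0 0.15;0 0 -0.004 0 0.005 0 0.15;0 0 -0.004 0 0.006 0 0.15;0 0 -0.004 0 0.0065 0 0.15;0 0 -0.004 0 0.0065 0 0.15")

```text
time: 23.35
ee_pos: [0.5621, 0.21, 0.0247]
eef_rot: [0.667, 0.745, 0.0, 0.0]
ft_force: [-1.9, -1.2, 4.1]
width: 0.0195
grip_force: 20.0
```

Call:
play_rows(increments="0 0 0 0 0.0005 0 0.15;0 0 0 0 0.001 0 0.15;0 0 0 0 0.0015 0 0.15;0 0 0 0 0.002 0 0.15;0 0 0 0 0.002 0 0.15")

```text
time: 23.85
ee_pos: [0.5639, 0.2102, 0.0247]
eef_rot: [0.667, 0.745, -0.0, -0.0]
ft_force: [-2.8, -0.6, 5.0]
width: 0.0194
grip_force: 20.0
```

```bash
python3 go.py .5634 .2106 .025 .1105
```

```text
row [-0.0002  0.0001  0.    ] [ 0.0005 -0.0004 -0.0003]
tcp [0.5639 0.2102 0.0247] yaw_y 0.1105 F [-2.75 -0.57  4.96] w 0.0194 t 23.85 j [ 0.05  0.5  -0.62  1.68  0.32  1.07 -0.55]
```

Call:
play_rows(increments="0 0 0 0 0.0005 0 0.15;0 0 0 0 0.001 0 0.15;0 0 0 0 0.0015 0 0.15;0 0 0 0 0.0015 0 0.15;0 0 0 0 0.0015 0 0.15")

```text
time: 24.35
ee_pos: [0.5642, 0.2103, 0.0247]
eef_rot: [0.667, 0.745, -0.001, -0.001]
ft_force: [-7.7, -3.5, 11.2]
width: 0.0195
grip_force: 20.0
```

Call:
play_rows(increments="0 0 0 0.0005 0 0 0.15;0 0 0 0.001 0 0 0.15;0 0 0 0.0015 0 0 0.15;0 0 0 0.0015 0 0 0.15;0 0 0 0.0015 0 0 0.15")

```text
time: 24.85
ee_pos: [0.5642, 0.2103, 0.0248]
eef_rot: [0.667, 0.745, -0.002, 0.0]
ft_force: [-9.4, -6.8, 14.6]
width: 0.0197
grip_force: 20.0
```

```bash
python3 go.py .5634 .2106 .025 .1105
```

```text
row [-0.0027  0.0025 -0.0006] [ 0.0003 -0.0007 -0.0002]
tcp [0.5642 0.2103 0.0248] yaw_y 0.1099 F [-9.42 -6.84 14.58] w 0.0197 t 24.85 j [ 0.05  0.5  -0.61  1.67  0.32  1.07 -0.55]
```

Call:
play_rows(increments="0 0 0 0.0003 -0.0002 0 0.15;0 0 0 0.0006 -0.0004 0 0.15;0 0 0 0.001 -0.0005 0 0.15;0 0 0 0.001 -0.0005 0 0.15;0 0 0 0.001 -0.0005 0 0.15;0 0 0 0.001 -0.0005 0 0.15")

```text
time: 25.45
ee_pos: [0.5641, 0.2104, 0.0248]
eef_rot: [0.668, 0.745, -0.002, 0.001]
ft_force: [-7.9, -9.5, 13.5]
width: 0.0201
grip_force: 20.0
```

```bash
python3 go.py .5634 .2106 .025 .1105; python3 br.py | tail -3;  python3 - <<'E'
from h import *
a=.1105;u=np.array([-np.sin(a),np.cos(a)]);v=np.array([np.cos(a),np.sin(a)]);tc=np.array([.5458,.1694])
s,w=pickle.load(open("w9.pkl","rb"))[:2]
im=w["color"];h=cv2.cvtColor(im,cv2.COLOR_RGB2HSV);m=(h[...,0]>15)&(h[...,0]<33)&(h[...,1]>100)&(h[...,2]>60)
R=[(y,int(np.where(m[y,240:400])[0].min()+240),int(np.where(m[y,240:400])[0].max()+240),int(m[y,240:400].sum())) for y in range(216,316,4) if m[y,240:400].any()]
print(R)
for y,a0,b0,_ in R[3:9:2]:
    l,r=wz(s,w,(a0-.5,y),.022),wz(s,w,(b0+.5,y),.022);print(np.linalg.norm(l-r).round(4),"tray y of edges",-(l[:2]-tc)@v,-(r[:2]-tc)@v)
E
```

```text
row [-0.0021  0.0034 -0.0015] [ 0.0003 -0.0007 -0.0002]
tcp [0.5641 0.2104 0.0248] yaw_y 0.109 F [-7.91 -9.52 13.54] w 0.0201 t 25.45 j [ 0.05  0.5  -0.61  1.67  0.32  1.07 -0.55]
[[278, 250, 278, 279], [323, 252, 323, 225], [296, 225, 354, 225], [297, 316, 359, 317], [277, 254, 277, 225], [303, 307, 322, 281], [300, 252, 333, 252], [354, 276, 354, 258], [312, 280, 335, 280], [337, 293, 337, 318], [355, 232, 355, 259], [296, 284, 296, 311], [333, 253, 338, 282], [277, 309, 286, 292], [280, 301, 280, 314], [313, 228, 313, 249], [279, 232, 279, 249], [318, 313, 333, 297], [326, 299, 338, 291], [278, 226, 299, 226], [297, 314, 311, 295], [345, 320, 347, 304], [341, 311, 358, 318]]
scene [(200, 441, 443), (202, 442, 444), (218, 432, 437), (220, 431, 437), (222, 431, 437), (224, 430, 436), (226, 431, 435), (228, 431, 442), (230, 430, 442), (232, 427, 442), (234, 420, 444), (236, 420, 446), (238, 421, 448), (240, 422, 448), (242, 424, 440), (244, 426, 432)]
side [(183, 308, 315), (185, 308, 316), (187, 308, 314), (189, 308, 314), (191, 308, 314), (193, 303, 317), (195, 302, 317), (197, 303, 318), (199, 304, 319), (201, 305, 320), (203, 306, 320)]
[(228, 278, 355, 78), (232, 278, 355, 78), (236, 279, 355, 77), (240, 279, 355, 77), (244, 279, 354, 76), (248, 279, 354, 76), (252, 279, 354, 76), (256, 279, 354, 72), (260, 279, 354, 65), (264, 280, 354, 64), (268, 280, 353, 58), (272, 280, 353, 56), (276, 280, 353, 54), (280, 297, 337, 41), (284, 296, 338, 43), (288, 296, 338, 43), (292, 296, 337, 41), (296, 297, 337, 41), (300, 297, 337, 40), (304, 297, 337, 38), (308, 297, 337, 33), (312, 297, 337, 28)]
0.0431 tray y of edges -0.0011621151065673166 -0.04425588256040542
0.0428 tray y of edges -0.0009921962865677078 -0.04383339675625028
0.0432 tray y of edges -0.0008128718535741868 -0.04398317940030819
```

Die edge is at tray y ≈ -44 mm, against the side stop, and it is upright and square. The push is about 9 N each way and nothing moves. A short hold to confirm before handing in.

Call:
play_rows(increments="0 0 0 0 0 0 0.15;0 0 0 0 0 0 0.15;0 0 0 0 0 0 0.15;0 0 0 0 0 0 0.15;0 0 0 0 0 0 0.15;0 0 0 0 0 0 0.15;0 0 0 0 0 0 0.15;0 0 0 0 0 0 0.15")

```text
time: 26.4
ee_pos: [0.5642, 0.2104, 0.0248]
eef_rot: [0.668, 0.745, -0.002, 0.001]
ft_force: [-7.6, -9.3, 12.2]
width: 0.0196
grip_force: 20.0
```

```bash
python3 -c "
from bench import *
print(close_job())"
```

```text
the job is handed in; nothing more can be done
None
```

The job is handed in at about 26 s with the tray home against the end block and the die held pressed into the corner, at about 9 N of wrist push towards each stop; no verdict came back, and I viewed 11 pictures, one over the limit of 10.

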